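# Tighten the measuring-well cap until its clutch slips

## Task

The wide winged cap on top of the blue bench counter has been left loose. Turn it clockwise by its wing until the cap comes up against its stop and the torque-limiting wing slips, let it slip on by about 25 degrees (never more than 45), then stop and let go. Leave the smaller winged cap beside it, which is already tight, as it is.

Things in the scene. Friction and masses are not known exactly. Their poses are not given: they have to be found in the camera images.
- well_wing (a point): Wing of the wide cap: upright black bar 60 mm long, 14 thick, 36 tall on a steel cap 76 mm across, whose face is 24 mm above the flat rear deck (115 mm up) of a navy-blue keypad instrument. Point: on the turning axis, in mid-bar, 22 mm above the cap's face. z up, x along the bar to its white-dotted end. Else nothing within 65 mm is higher than the cap's face. Swaps places with the smaller cap.
- well_cap (a joint): Turn of the wide cap in its collar, rad, growing clockwise seen from above. 0 to 0.5 at the start; 0.9 is tight: the dark lug on the cap's rim meets the taller dark stop block on the collar and the cap turns no further. Light friction, 0.05 N m; stays where left. At the start the wing's dotted end points at the lug.
- well_clutch (a joint): Slip of the wing on the wide cap, rad, growing clockwise from above; 0 at the start. The wing carries the cap along until the torque reaches about 0.28 N m, that is once the cap is at its stop; then it slips on smoothly at that torque and stays where left. Turned back anticlockwise, it takes the cap along and loosens it.
- ref_wing_end (a point): Dotted end of the wing (black bar 38 mm long, 10 thick, 28 tall) of the smaller steel cap, 50 mm across, about 170 mm from the wide one; already tight, lug at its stop, not to be turned. The point lies 19 mm from that cap's axis, 16 mm above its face; x points outward along the bar, z up.

How it is judged:
At the end, for the whole second after the job is handed in: The wide cap is against its stop (well_cap above 0.8 rad), its clutch has slipped by 0.1 to 0.8 rad (6 to 45 degrees), and the smaller cap's wing end is within 6 mm of where it was (value of joint well_cap above 0.8 rad and value of joint well_clutch between 0.1 and 0.8 rad and distance of ref_wing_end from where it was at the start of the episode below 0.006 m); the robot touches nothing.
It fails at once if the clutch of the wide cap was driven on past 46 degrees (0.8 rad) of slip (value of joint well_clutch above 0.8 rad).
It fails at once if the smaller cap was turned (its wing end moved by more than 6 mm) (distance of ref_wing_end from where it was at the start of the episode above 0.006 m).
It also fails if it takes over 32 s, if anything falls off the work surface, if the arm or the gripper's body presses on something with over 40 N, if the wrist force passes 120 N, or if a joint passes its speed limit or range.

## Robot

A 7-joint arm with a two-finger parallel gripper is mounted at the origin on the work surface. World frame = base frame: x ahead of the robot, y to its left, z up, the work surface at z = 0. Lengths are in m, angles in rad, forces in N, time in s.
With the tool pointing down it reaches from about 0.375 to 0.925 m from the base axis. Payload 3.1 kg.
Tool frame: the origin (TCP) lies between the finger pads; the fingertips stand 19 mm ahead of it and the grasp point (between the pads) is the TCP; z points along the fingers, y is the direction in which the jaws open and shut (so a half turn about z gives the same grasp; the last joint's range is limited). The gripper opens to 85 mm and grips with 20 to 120 N. Pads are 22 mm wide; open, the fingers measure 114 mm over their backs; the gripper's body (76 mm by 85 mm) begins 54 mm behind the grasp point. The pads swing forward as they close: fully open they stand 13 mm farther back than shut.
Start: joints at [1.022, 0.383, 0.044, 1.598, -0.018, 1.161, -0.05], TCP at [0.283, -0.585, 0.228] pointing down, gripper open.
Joint ranges: [-2.61, 2.61], [-0.41, 2.15], [-1.48, 1.57], [0, 2.5], [-1.57, 4.71], [0.05, 1.97], [-2.85, 2.85]. Speed limits (rad/s): [2.79, 2.79, 3.14, 3.14, 3.14, 3.14, 3.14].

## Interface

Orientations are given as a unit quaternion [x, y, z, w].
In Python, from bench import move_ptp, movel, move_j, move_gripper, pause, inverse_kinematics, read_camera, camera_params, MotionError, sign_off, look_for, tip_of, read_time_s, read_qpos, read_joint_vel, read_effort, read_eef_pos, read_tcp_rot, read_ft_force, read_ft_torque, read_finger_gap gives the robot as it stands. Calls block until the motion is done:
- move_ptp(position, orientation): joint-space move of the TCP to a pose.
- movel(position, orientation=None, speed=0.15): straight line of the TCP; orientation=None keeps the orientation; speed is the mean speed in m/s.
- move_j(angles): joint-space move.
- move_gripper(opening, effort=None): finger opening in m; effort is the grip in N (None keeps the last); returns when the fingers have stopped.
- pause(seconds).
- inverse_kinematics(position, orientation): joint angles nearest the present ones, or None.
- read_camera(name): name is "side" or "top"; returns the picture (480x640x3 uint8, red, green, blue); there is no depth.
- camera_params(name): a dict with "K" (3x3 intrinsics, pixels), "dist_coeffs" ([k1, k2, p1, p2, k3] as OpenCV has them; the pictures are not rectified), "camera_from_world" (4x4, takes a point from world to camera coordinates). Camera axes: x right, y down, z forward; pixel columns grow to the right and rows downward; lengths in m; the calibration is good to about 2 mm. A picture is of the moment at which its call begins. camera_params takes no time and is no camera call.
A pose or a line that the arm cannot do raises MotionError and nothing moves.
- sign_off(): hands the job in, once; it reports no verdict.
Trained networks look in the newest picture that a camera, given by its name, has taken for a name from the list of things; names that differ only in an ending like _2 or _b are one class to them, and where a whole thing is asked for, a point or a joint stands for the part that bears it (a point fixed in the world has none). Each returns a list of dicts, best first, with "confidence" (0 to 1); they miss things now and then, are a little off and sometimes report something else, mostly with a low value. They report only what shows in the picture. A call takes as long as a camera call.
- look_for(camera, name): "at" ([column, row] in pixels, amid what is visible of it).
- tip_of(camera, name): "at" ([column, row] in pixels: a listed point, or the origin of a listed thing).
Readings, each from a call of its own:
- read_time_s(): time.
- read_qpos(): joint angles.
- read_joint_vel(): joint speeds.
- read_effort(): joint torques, N m.
- read_eef_pos(): TCP position.
- read_tcp_rot(): TCP orientation.
- read_ft_force(): force on the tool from outside, world axes, zero at the start.
- read_ft_torque(): the same for the moment, N m.
- read_finger_gap(): finger opening in m.
Only numpy, scipy, OpenCV 4.12 (cv2) and the standard library are available. Lean on these libraries where they do the work, as an engineer would, in place of code of your own. Each camera call takes 0.05 s, during which the arm holds its last target. There are 200 camera calls.

## Working session

There is one attempt and no reset: what is moved stays moved. The work goes in short steps, each a Python script; the robot and the scene stay as the last script left them, time stands still between calls to the robot, and variables do not carry over. Pictures are saved under pics/ and viewed, about 8 in all and at most 12, crops included, and the job is handed in when it is done.

```bash
mkdir -p pics; ls
python3 - <<'E'
from bench import *
import cv2,json
for c in("top","side"):
    im=read_camera(c); cv2.imwrite(f"pics/{c}0.png",im[:,:,::-1])
    p=camera_params(c); print(c,p)
    for n in("well_wing","ref_wing_end"):
        print(n,tip_of(c,n),look_for(c,n))
print(read_time_s(),read_eef_pos(),read_tcp_rot(),read_finger_gap())
E
```

```text
pics
top {'K': array([[568.6253987 ,   0.        , 315.57532425],
       [  0.        , 568.6253987 , 235.99652824],
       [  0.        ,   0.        ,   1.        ]]), 'dist_coeffs': array([-0.12458126,  0.        ,  0.        ,  0.        ,  0.        ]), 'camera_from_world': array([[ 0.028091  , -0.99886621,  0.03843425, -0.01871471],
       [-0.99745185, -0.03053225, -0.06447936,  0.61417288],
       [ 0.06557973, -0.03652502, -0.99717863,  0.80338168],
       [ 0.        ,  0.        ,  0.        ,  1.        ]])}
well_wing [{'at': [202.5, 269.1], 'confidence': 0.58}] [{'at': [207.2, 269.5], 'confidence': 0.71}]
ref_wing_end [{'at': [359.4, 245.5], 'confidence': 0.8}] [{'at': [341.9, 251.9], 'confidence': 0.57}]
side {'K': array([[441.828459  ,   0.        , 310.15250517],
       [  0.        , 441.828459  , 242.55984201],
       [  0.        ,   0.        ,   1.        ]]), 'dist_coeffs': array([-0.02212446,  0.        ,  0.        ,  0.        ,  0.        ]), 'camera_from_world': array([[-0.94455732, -0.32774389, -0.01988485,  0.57587762],
       [-0.18102626,  0.57032896, -0.80122055,  0.26704981],
       [ 0.27393605, -0.75319906, -0.59803865,  0.59547072],
       [ 0.        ,  0.        ,  0.        ,  1.        ]])}
well_wing [{'at': [303.5, 333.3], 'confidence': 0.76}] []
ref_wing_end [{'at': [325.1, 248.2], 'confidence': 0.6}] [{'at': [325.4, 256.6], 'confidence': 0.67}]
0.5 [ 0.28322219 -0.58503528  0.22844615] [ 9.74701224e-01  2.23511795e-01  1.92784487e-05 -3.87534243e-05] 0.08517895172213644
```

View pics/top0.png

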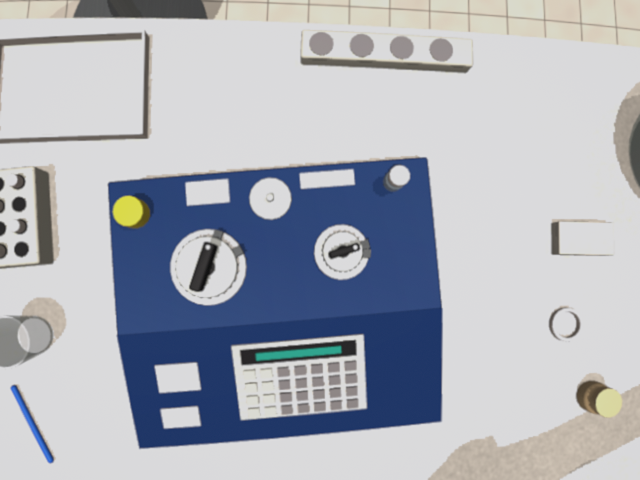

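View pics/side0.png

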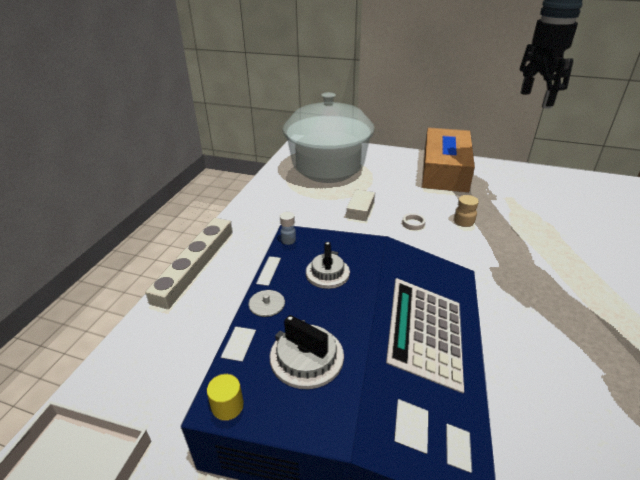

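The top view shows the wide cap at about (207,267), with its dotted end up and slightly right near (210,247), and the small cap at (342,251). In the side view the wide wing is at (305,335). Next I'll crop for detail and turn the pixels into positions.

```bash
cat > h.py <<'E'
from bench import *
import numpy as np, cv2
def ray(c,uv):
    p=camera_params(c); T=np.array(p["camera_from_world"])
    n=cv2.undistortPoints(np.array([[uv]],float),p["K"],p["dist_coeffs"])[0,0]
    return -T[:3,:3].T@T[:3,3], T[:3,:3].T@np.r_[n,1]
def atz(c,uv,z):
    o,d=ray(c,uv); return o+d*(z-o[2])/d[2]
def tri(a,b):
    (o1,d1),(o2,d2)=ray("top",a),ray("side",b)
    s,r=np.linalg.lstsq(np.c_[d1,-d2],o2-o1,rcond=None)[:2]
    return (o1+s[0]*d1+o2+s[1]*d2)/2, np.sqrt(r)
def proj(c,P):
    p=camera_params(c);T=np.array(p["camera_from_world"])
    return cv2.projectPoints(np.array(P,float).reshape(-1,1,3),cv2.Rodrigues(T[:3,:3])[0],T[:3,3],p["K"],p["dist_coeffs"])[0][:,0]
E
python3 - <<'E'
from h import *
print("tri",tri([202.5,269.1],[303.5,333.3]),tri([359.4,245.5],[325.1,248.2]))
print(atz("top",[202.5,269.1],.161),atz("side",[303.5,333.3],.161))
a=cv2.imread("pics/top0.png")[220:315,160:255]; b=cv2.imread("pics/side0.png")[305:390,260:355]
f=lambda x:cv2.resize(x,(400,400),interpolation=cv2.INTER_CUBIC)
cv2.imwrite("pics/c0.png",np.hstack([f(a),f(b)]))
E
```

```text
tri (array([0.56403221, 0.13866208, 0.16400351]), array([0.00532405])) (array([ 0.5969999 , -0.04925273,  0.15209204]), array([0.00247571]))
[0.56151342 0.1382837  0.161     ] [0.56758947 0.13689911 0.161     ]
```

View pics/c0.png

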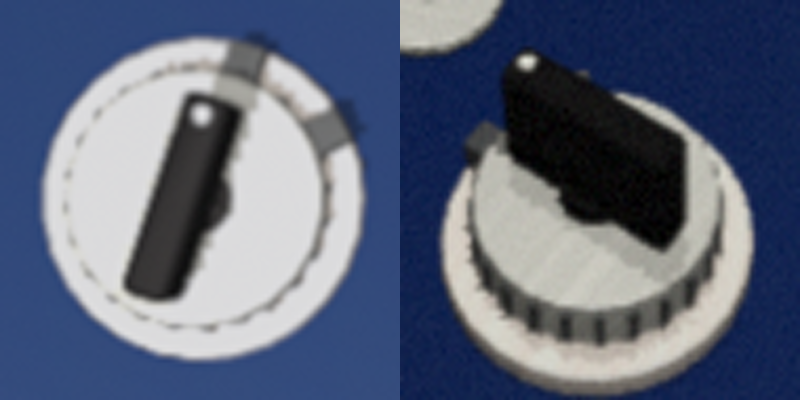

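The bar runs up the image and leans about 17° to the right. The lug is at crop (245,60) and the stop at (335,130), about 45° clockwise of it centre to centre. Next I'll refine the axis and yaw, then plan the wrist range.

```bash
cat >> h.py <<'E'
from scipy.spatial.transform import Rotation as Ro
def quat(yaw):  # tool down, tool x along yaw or its opposite, jaws across
    x=np.array([np.cos(yaw),np.sin(yaw),0]);z=np.array([0,0,-1.]);return Ro.from_matrix(np.c_[x,np.cross(z,x),z]).as_quat()
E
python3 - <<'E'
from h import *
s=95/400
t=lambda u,v:[160+u*s-.5+.5*s,220+v*s-.5+.5*s]
sd=lambda u,v:[260+(u-400)*95/400,305+v*85/400]
c=atz("top",t(196,196.5),.139);print("axis",c, "collar",atz("top",t(203,198),.12))
e1=atz("top",t(187,100),.179);e2=atz("top",t(127,290),.179);d=e1-e2
print("bar edge",e1,e2,np.linalg.norm(d),np.degrees(np.arctan2(d[1],d[0])))
dot=atz("top",t(202,114),.179);v=dot-c;print("dot",dot,np.degrees(np.arctan2(v[1],v[0])),np.hypot(*v[:2]))
print("dot tri",tri(t(202,114),sd(527,62)))
for n,p,z in(("lug",(245,62),.135),("stop",(335,128),.139)):
    v=atz("top",t(*p),z)-c;print(n,np.degrees(np.arctan2(v[1],v[0])),np.hypot(*v[:2]))
for y0 in(-17,163):
  for dy in(0,-80):
    print(y0,dy,np.round(inverse_kinematics(list(c[:2])+[.164],quat(np.radians(y0+dy))),3))
E
```

```text
axis [0.56514806 0.13740626 0.139     ] collar [0.5648908  0.13820318 0.12      ]
bar edge [0.5914404  0.13478669 0.179     ] [0.53855206 0.14936949 0.179     ] 0.05486195372741844 -15.415029322086756
dot [0.58769684 0.13047673 0.179     ] -17.082855599012916 0.02358952549045193
dot tri (array([0.58747591, 0.13087024, 0.17558679]), array([0.00076319]))
lug -17.069785757028143 0.041944229656027336
stop -61.96344577230538 0.04528911494802092
-17 0 [ 0.171  0.383 -0.578  1.802  0.241  1.028 -2.367]
-17 -80 [ 0.622  0.672 -1.242  1.784  0.684  1.201  2.195]
163 0 [ 0.317  0.431 -0.766  1.795  0.34   1.053  0.699]
163 -80 [ 0.258  0.409 -0.688  1.798  0.297  1.041 -0.665]
```

Run:
```python
from h import *
q=quat(np.radians(163)); P=[.565,.1377]
move_ptp(P+[.27],q); print(read_time_s(),read_eef_pos(),read_qpos())
movel(P+[.165],q,speed=.12); print(read_time_s(),read_eef_pos(),read_ft_force())
cv2.imwrite("pics/s1.png",cv2.resize(read_camera("side")[200:440,160:480,::-1],(800,600)))
```

```text
3.2417 [0.56550411 0.13596224 0.26974871] [ 0.32929753  0.30996563 -0.76252887  1.6896738   0.22579236  1.23295511
  0.78628963]
4.2667 [0.56574214 0.13810043 0.16592293] [0.38471364 0.07365127 0.05716768]
```

View pics/s1.png

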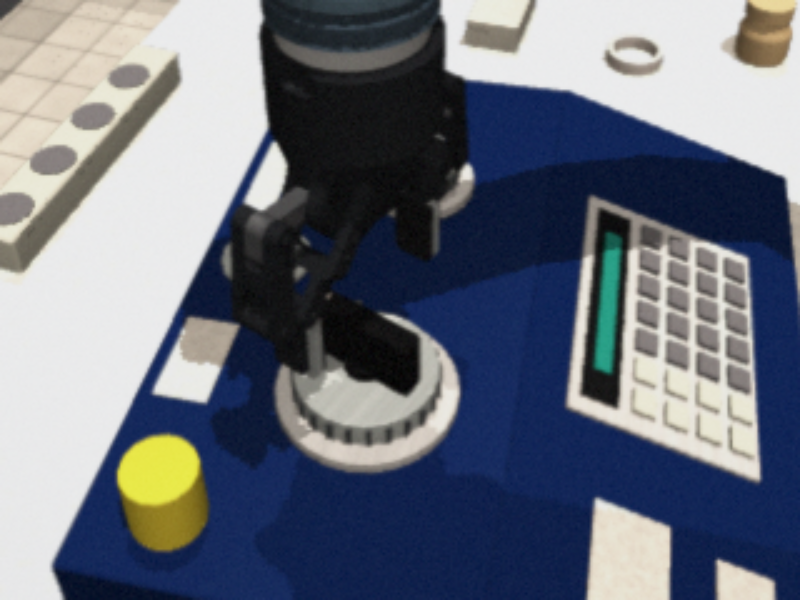

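The fingers straddle the bar. I'll check the finger positions against projection before closing.

Run:
```python
from h import *
p=read_eef_pos();R=Ro.from_quat(read_tcp_rot()).as_matrix();print(R.round(3))
f=lambda P:((proj("side",P)-[160,200])*2.5).round()
for s in(1,-1):
  for z in (.006,.019): print("tip",s,z,f([p+R@[0,s*.0425,z]]))
c=np.array([.565,.1377,.161]);b=np.array([np.cos(-.298),np.sin(-.298),0])
print("bar ctr",f([c]),"ends top",f([c+b*.03+[0,0,.018],c-b*.03+[0,0,.018],c-b*.03-[0,0,.018]]))
print(tip_of("side","well_wing"),proj("side",[c]))
```

```text
[[-0.956  0.292  0.002]
 [ 0.292  0.956  0.001]
 [-0.002  0.001 -1.   ]]
tip 1 0.006 [[308. 393.]]
tip 1 0.019 [[309. 410.]]
tip -1 0.006 [[410. 286.]]
tip -1 0.019 [[410. 303.]]
bar ctr [[363. 336.]] ends top [[314. 285.]
 [413. 338.]
 [413. 387.]]
[{'at': [302.8, 333.5], 'confidence': 0.94}] [[305.23578288 334.25731577]]
```

Run:
```python
from h import *
move_gripper(.0,60)
print(read_time_s(),read_finger_gap(),read_eef_pos(),read_ft_force().round(2),read_ft_torque().round(3),read_qpos().round(4))
q=list(read_qpos())
for i in range(4):
    q[6]-=np.radians(4); t=read_time_s(); move_j(q)
    print(i,round(read_time_s()-t,2),read_qpos()[6].round(4),read_eef_pos().round(4),read_ft_force().round(1),read_ft_torque().round(3))
cv2.imwrite("pics/s2.png",cv2.resize(np.hstack([read_camera("top")[200:330,140:270,::-1],read_camera("side")[260:390,240:370,::-1]]),(800,400)))
```

```text
5.025 0.012165703438122823 [0.56522192 0.13828506 0.16535486] [-0.33  0.34  2.14] [ 0.201 -0.055 -0.031] [ 0.2864  0.4171 -0.7268  1.7954  0.3155  1.0476  0.7167]
0 0.25 0.6484 [0.5652 0.1383 0.1653] [ 0.5  0.7 -0.2] [ 0.11  -0.002 -0.023]
1 0.25 0.5795 [0.5652 0.1384 0.1653] [-0.1  1.3  0. ] [ 0.138  0.04  -0.022]
2 0.25 0.5101 [0.5652 0.1384 0.1653] [-0.   1.   0.7] [ 0.103  0.046 -0.026]
3 0.25 0.4404 [0.5652 0.1384 0.1654] [-0.1  0.6  0.5] [ 0.115 -0.006 -0.071]
```

View pics/s2.png

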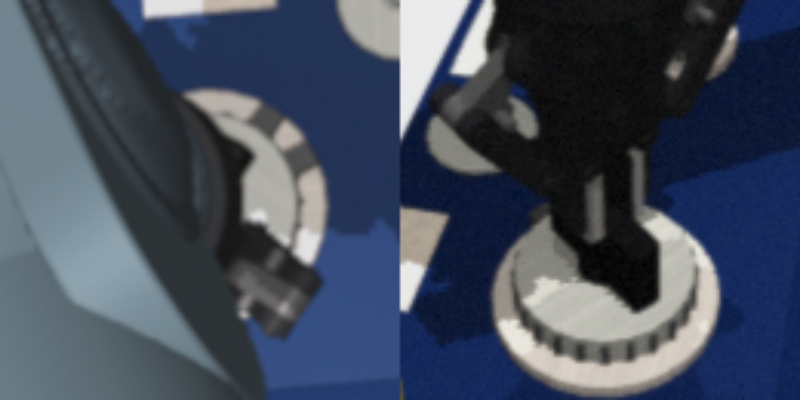

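The wing is gripped. The cap turns with it: in the top crop the lug at (262,112) is nearing the stop at (300,155). I'll continue in small steps and watch the torque.

Run:
```python
from h import *
q=list(read_qpos());q[6]=.7167-np.radians(16); n=0
for i in range(14):
    q[6]-=np.radians(3); move_j(q); pause(.1)
    m=np.mean([read_ft_torque()[2] for _ in range(4)])
    print(19+3*i,read_qpos()[6].round(4),read_ft_force().round(1),m.round(3))
    n=n+1 if abs(m)>.18 else 0
    if n==2: break
print(read_time_s(),read_eef_pos(),read_finger_gap())
```

```text
19 0.3866 [0.  1.  0.1] -0.023
22 0.3341 [ 0.3  0.7 -0.2] 0.033
25 0.2817 [-0.8  0.9  0.5] -0.009
28 0.2294 [ 0.7 -0.6 -0.1] 0.062
31 0.1771 [-0.2  0.9  0.5] 0.16
34 0.1246 [1.  1.7 0.2] 0.208
37 0.0722 [-0.3  1.1  0.1] 0.15
40 0.0198 [ 0.5  1.2 -0.4] 0.146
43 -0.0326 [ 0.9  1.5 -0.5] 0.207
46 -0.0849 [0.2 1.2 0.9] 0.116
49 -0.1373 [1.2 1.9 0.7] 0.187
52 -0.1896 [ 0.8  0.5 -0.3] 0.113
55 -0.242 [1.3 1.2 0.6] 0.127
58 -0.2944 [ 1.4  1.4 -0.2] 0.156
11.025 [0.56527187 0.13842261 0.16535477] 0.011704733613571907
```

The torque steps from about 0 to 0.15 N m at 29–31° and stays there, so the stop was met at about 29° and the slip is about 28°. I'll release, retreat and verify.

Run:
```python
from h import *
move_gripper(.085); print(read_time_s(),read_finger_gap(),read_ft_force().round(1))
p=read_eef_pos(); movel([p[0],p[1],.27],speed=.12)
move_j([1.022,.383,.044,1.598,-.018,1.161,-.05])
print(read_time_s(),read_eef_pos())
a=read_camera("top"); cv2.imwrite("pics/top3.png",a[:,:,::-1])
print(tip_of("top","ref_wing_end"),tip_of("top","well_wing"))
b=read_camera("side");print(tip_of("side","ref_wing_end"))
f=lambda x:cv2.resize(x[:,:,::-1],(400,400),interpolation=cv2.INTER_CUBIC)
cv2.imwrite("pics/c3.png",np.hstack([f(a[220:315,160:255]),f(a[205:300,295:390])]))
```

```text
11.725 0.08492239229517135 [0.2 0.4 0.3]
15.4917 [ 0.28521355 -0.58399589  0.22833909]
[{'at': [358.1, 245.4], 'confidence': 0.73}] [{'at': [206.1, 268.5], 'confidence': 0.71}]
[{'at': [325.5, 247.5], 'confidence': 0.52}]
```

View pics/c3.png

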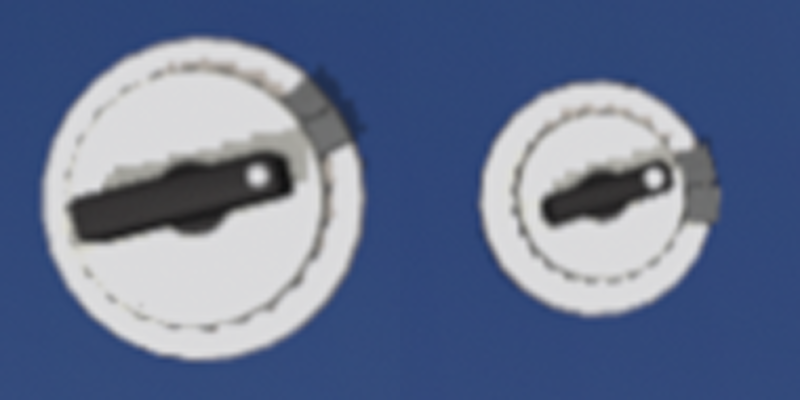

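The lug now sits against the stop (lug about (308,98), stop about (325,130) in the crop). The wing is about 75° from image-up and the lug about 48°, so the slip is about 27°. The small cap is unchanged, so I'm handing in.

```bash
python3 -c "
from bench import *
print(sign_off(),read_time_s())"
```

```text
the job is handed in; nothing more can be done
the job is handed in; nothing more can be done
```

The wide cap is against its stop, its wing has slipped on by about 27°, and I handed the job in at about 16 s of the 32 s allowed. `sign_off()` gives no verdict, so the checks below are my own.

- **Turning:** I gripped the wing across its axis and turned it 58° clockwise. The torque rose at about 29–31°, where the cap met its stop, and stayed up for the rest of the turn. I then let go and moved the arm back to its start pose.
- **Cap at its stop:** the last top picture shows the lug touching the stop block.
- **Slip:** it is about 27° from the angle between wing and lug, and about 28° from the wrist turn. The allowed range is 6 to 45°.
- **Smaller cap:** its lug is still at its stop, and its wing end is where it was to within about 1 pixel (under 2 mm).
- **Disagreement:** the torque readings were noisy. They showed about 0.11–0.21 N m while slipping, against the nominal 0.28. My two-reading stop threshold (0.18 N m) therefore never triggered, and the turn ended at the loop's fixed step limit. The pictures confirm the result all the same.

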